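# Sweep stray tea lights into the display tray

### The job

On the shop's display table, sweep the three loose tea lights across the tabletop into the three-sided wooden tray, through its open side, until each lies flat and wholly inside it. Slide them steadily with the fingers: do not lift, carry or flick them, and leave the candle, jar and other goods where they stand.

Things in the scene. Friction and masses are not known exactly. Their poses are not given: they have to be found in the camera images.
- tealight0: a tea light: flat aluminium cup with white wax, a disc 38 mm in diameter and 18 mm high, about 18 g, slides on the table. Origin at the centre of its underside, z up. One of three alike.
- tealight1: a tea light: flat aluminium cup with white wax, a disc 38 mm in diameter and 18 mm high, about 18 g, slides on the table. Origin at the centre of its underside, z up. One of three alike.
- tealight2: a tea light: flat aluminium cup with white wax, a disc 38 mm in diameter and 18 mm high, about 18 g, slides on the table. Origin at the centre of its underside, z up. One of three alike.
- tray: three-sided light-wood tray, fixed; cork lining flush with the table, no sill. Two side rails and a back rail, 14 mm thick, 25 mm high; inside 130 mm deep, 180 mm wide. Origin on the table at the centre of the inside; x points from the open side (x = -65 mm) to the back rail (inner face +65 mm), y across (inner faces +-90 mm), z up. Open side faces about -y (robot right), within 0.35 rad.
- pillar: bystander among the tea lights: a plain white pillar candle, 50 mm in diameter, 62 mm high plus a 6 mm wick, 120 g, loose. Origin at the centre of its underside.
- jar: bystander among the tea lights: a squat blue stoneware jar with a wooden lid, 56 mm in diameter, 56 mm high, 220 g, loose. Origin at the centre of its underside.
- bowl: bystander: white bowl, 120 mm in diameter, 50 mm high, beyond the tea lights, loose. Origin at the centre of its underside.
- book: bystander: book lying flat, 150 x 210 x 22 mm, on the right of the table, loose. Origin at the centre of its underside.
Not all that is in view belongs to the job. Leave any orange look-alike of the tealight1 alone. What is shaped like the tealight2 but orange is not meant.

How it is judged:
At the end, for the whole second after the job is handed in: All three tea lights lie flat on the table, at rest, wholly between the rails (a rim may stand out of the open side by up to 2 mm); the candle, jar, bowl and book are within 20 mm of where they started (x of tealight0 in the frame of tray between -0.048 and 0.05 m and y of tealight0 in the frame of tray between -0.075 and 0.075 m and height (world z) of each of tealight0, tealight1, tealight2 below 0.006 m and angle between each of tealight0, tealight1, tealight2's own z axis and vertical below 0.15 rad and linear speed of each of tealight0, tealight1, tealight2 below 0.02 m/s and x of tealight1 in the frame of tray between -0.048 and 0.05 m and y of tealight1 in the frame of tray between -0.075 and 0.075 m and x of tealight2 in the frame of tray between -0.048 and 0.05 m and y of tealight2 in the frame of tray between -0.075 and 0.075 m and distance of each of pillar, jar, bowl, book from where it was at the start of the episode below 0.02 m); the robot touches nothing.
It fails at once if a tea light was lifted or tipped up (its underside's centre rose more than 8 mm) (height (world z) of any of tealight0, tealight1, tealight2 above 0.008 m).
It fails at once if a tea light was flicked (faster than 0.6 m/s) (linear speed of any of tealight0, tealight1, tealight2 above 0.6 m/s).
It fails at once if a bystander was shifted by more than 20 mm or tipped (distance of any of pillar, jar, bowl, book from where it was at the start of the episode above 0.02 m or angle between any of pillar, jar, bowl, book's own z axis and vertical above 0.3 rad).
It also fails if it takes over 72 s, if anything falls off the work surface, if the arm or the gripper's body presses on something with over 40 N, if the wrist force passes 120 N, or if a joint passes its speed limit or range.

### The arm

A 6-joint arm with a two-finger parallel gripper is mounted at the origin on the work surface. World frame = base frame: x ahead of the robot, y to its left, z up, the work surface at z = 0. Lengths are in m, angles in rad, forces in N, time in s.
With the tool pointing down it reaches from about 0.3 to 0.875 m from the base axis. Payload 6.4 kg.
Tool frame: the origin (TCP) lies midway between the tips of the shut fingers; the grasp point (between the pads) lies 19 mm behind it; z points along the fingers, y is the line along which they close (so a half turn about z gives the same grasp; the last joint's range is limited). The gripper opens to 85 mm and grips with 20 to 120 N. Pads are 22 mm wide; open, the fingers measure 114 mm over their backs; the gripper's body (76 mm by 85 mm) begins 54 mm behind the grasp point. The pads swing forward as they close: fully open they stand 13 mm farther back than shut.
Start: joints at [-1.45, 0.181, 1.607, -0, 1.354, -0.206], TCP at [0.185, -0.545, 0.231] pointing down, gripper open.
Joint ranges: [-2.99, 2.99], [-0.89, 2.07], [0.3, 2.58], [-1.14, 4.28], [0, 2.63], [-3.12, 3.12]. Speed limits (rad/s): [2.57, 2.57, 3.01, 3.14, 3.14, 3.14].

### API

Orientations are given as a unit quaternion [w, x, y, z].
In Python, from bench import sensors, vision, ctrl gives the robot as it stands.
- The arm moves only by the tool carry_out, never from a script. Its argument "deltas" is text: rows parted by semicolons, each of 7 numbers parted by spaces: the shift along the tool's x, y, z in mm, then the turn, a rotation vector about the tool's x, y, z in rad, then the closure, from 0 (fully open) to 1 (shut). In form: tx ty tz ax ay az claw; .... A call has 1 to 12 rows; each row is the pose to reach, as a shift and turn from the pose commanded when the call began, along the tool's axes at that moment; what a row does not reach only later rows make up. A row lasts 1/8 s, in which the tool goes at most 62.5 mm and 10.7 degrees, less where a joint would pass 70% of its speed; a pose out of reach is approached as far as the arm can. A call with a gripper value outside its range is refused whole. The fingers move at their own pace and stop on an object; the grip force is fixed at half the most. Time passes only in rows, so rows that repeat a pose let the fingers close. It gives the time, the measured TCP pose, the force, the opening and the grip force at its end, in the units of the state.
- sensors.get_obs(): the state, without advancing time (a new reading comes with each control period).
- vision.camera(name): name is "side" or "top"; returns the picture (480x640x3 uint8, blue, green, red); there is no depth.
- vision.camera_model(name): a dict with "K" (3x3 intrinsics, pixels), "extrinsics" (4x4, takes a point from world to camera coordinates). Camera axes: x right, y down, z forward; pixel columns grow to the right and rows downward; lengths in m; the calibration is good to about 2 mm. A picture is of the moment at which its call begins. camera_model takes no time and is no camera call.
- ctrl.hand_in(): hands the job in; it is judged then, once.
The state is a dict: "time_s": time; "q": joint angles; "dq": joint speeds; "joint_efforts": joint torques, N m; "eef_pos": TCP position; "eef_rot": TCP orientation; "wrist_force": force on the tool from outside, world axes, zero at the start; "torque": the same for the moment, N m; "opening": opening from 0.0 (shut) to 1.0 (fully open); "grasp_force": force on a finger pad.
Only numpy, scipy, OpenCV 4.12 (cv2) and the standard library are available. Lean on these libraries where they do the work, as an engineer would, in place of code of your own. Each camera call takes 0.05 s, during which the arm holds its last target. There are 200 camera calls.

## Working session

There is one attempt and no reset: what is moved stays moved. The work goes in short steps, Python scripts to look and compute and a tool call to move; the robot and the scene stay as the last step left them, time stands still between calls to the robot, and variables do not carry over. Pictures are saved under pics/ and viewed, at most 10 in all, crops included, and the job is handed in when it is done.

Besides the shell and the picture viewer there is one more tool, called after ">>>" as name(argument=value, ...) on one line, values as JSON. carry_out: Moves the arm, as the interface text tells. Its arguments: {"type":"object","properties":{"deltas":{"type":"string"}},"required":["deltas"]}

```bash
mkdir -p pics; python3 - <<'E'
from bench import sensors, vision
import cv2
for n in("top","side"):
    cv2.imwrite(f"pics/{n}0.png",vision.camera(n)); m=vision.camera_model(n); print(n,m["K"],m["extrinsics"])
o=sensors.get_obs();print(o["time_s"],o["eef_pos"],o["eef_rot"])
E
```

```text
top [[444.52734418   0.         314.50870331]
 [  0.         444.52734418 239.02523319]
 [  0.           0.           1.        ]] [[ 0.07093108 -0.99746778  0.00517825 -0.15575626]
 [-0.97221755 -0.07029461 -0.22327496  0.60738981]
 [ 0.22307358  0.01080275 -0.97474175  0.87379208]
 [ 0.          0.          0.          1.        ]]
side [[485.80016289   0.         314.58349008]
 [  0.         485.80016289 240.24125353]
 [  0.           0.           1.        ]] [[ 0.996723   -0.07940021  0.01545538 -0.60090018]
 [-0.03411337 -0.58584133 -0.80970749  0.00972351]
 [ 0.07334535  0.80652684 -0.58663014  0.97478284]
 [ 0.          0.          0.          1.        ]]
0.1 [ 0.18454616 -0.54406876  0.23047534] [-7.75666495e-04  9.86679525e-01  1.62674251e-01  3.62977575e-05]
```

View pics/top0.png

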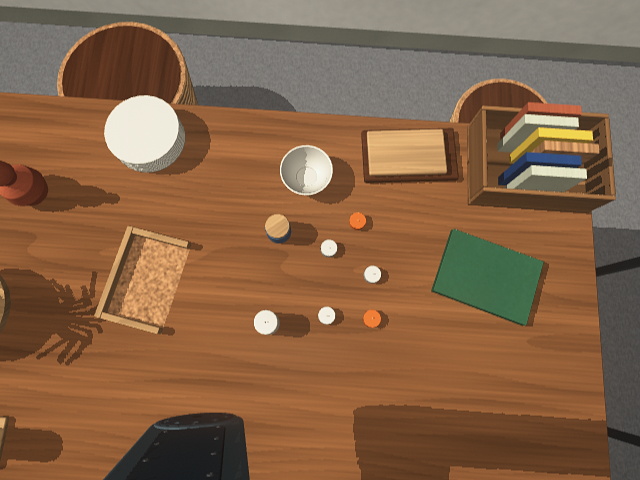

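View pics/side0.png

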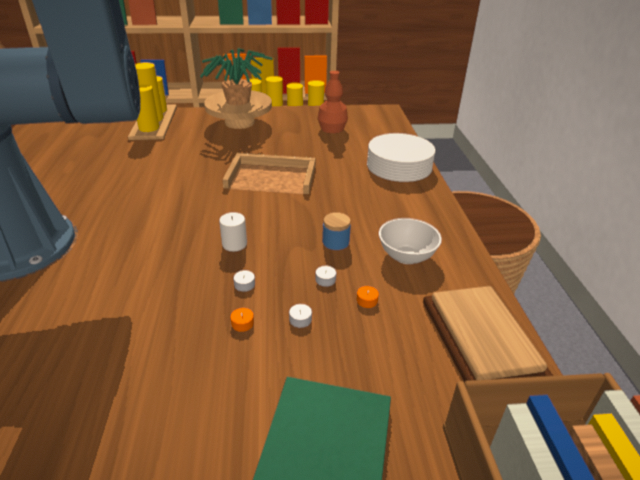

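Candidates in the top view: the white discs at (329,248), (373,274) and (327,315) are the tea lights. The orange ones at (358,220) and (372,318) are look-alikes, which I leave alone. The tall white cylinder at (266,322) is the pillar and the blue one at (277,228) the jar. The tray is at (145,280), opening towards the right of the image (-y).

```bash
cat >h.py <<'E'
import numpy as np, cv2
from bench import vision, sensors
def ray(n,u,v,z):
    m=vision.camera_model(n); E=m["extrinsics"]; R,t=E[:3,:3],E[:3,3]
    c=-R.T@t; d=R.T@np.linalg.inv(m["K"])@np.array([u,v,1.]); return (c+d*(z-c[2])/d[2])[:2]
def blobs(n,lo,hi,z,amin=60,amax=2500,im=None):
    im=vision.camera(n) if im is None else im
    M=cv2.inRange(cv2.cvtColor(im,cv2.COLOR_BGR2HSV),np.array(lo),np.array(hi))
    M=cv2.morphologyEx(M,cv2.MORPH_CLOSE,np.ones((3,3)))
    k,_,s,c=cv2.connectedComponentsWithStats(M)
    return [(c[i].round(1),int(s[i,4]),s[i,:4],ray(n,*c[i],z).round(4)) for i in range(1,k) if amin<s[i,4]<amax]
E
python3 - <<'E'
from h import *
t=cv2.imread("pics/top0.png"); s=cv2.imread("pics/side0.png")
for n,im in(("top",t),("side",s)):
    for nm,lo,hi in(("white",(0,0,170),(179,60,255)),("orange",(5,200,150),(15,255,255))):
        for b in blobs(n,lo,hi,.018 if n=="top" else .012,im=im): print(n,nm,*b)
print("pillar",ray("top",266,318,.062),"jar",ray("top",277,225.5,.056),"bowl",ray("top",306,170,.05))
a=cv2.resize(t[200:345,240:400],(640,580),interpolation=cv2.INTER_CUBIC)
cv2.imwrite("pics/crop.png",a)
cv2.imwrite("pics/tray.png",cv2.resize(t[215:345,85:205],(550,596),interpolation=cv2.INTER_CUBIC))
E
```

```text
top white [542.2 122.1] 641 [503 114  76  31] [ 0.9537 -0.6338]
top white [312.1 170.7] 1391 [280 145  53  50] [ 0.7905 -0.0942]
top white [549.4 173. ] 697 [507 165  80  23] [ 0.825  -0.6447]
top white [328.5 247.4] 212 [321 240  16  16] [ 0.6117 -0.1438]
top white [372.2 273.7] 226 [364 266  17  17] [ 0.5597 -0.2435]
top white [326.2 315.1] 235 [318 307  17  17] [ 0.4628 -0.1485]
top white [265.1 321.8] 449 [254 310  23  25] [ 0.4393 -0.0186]
side white [402.3 154.8] 2203 [369 134  66  47] [0.8669 0.342 ]
side white [231.7 229. ] 586 [220 213  25  37] [0.4307 0.015 ]
side white [408.6 236.1] 1515 [379 219  62  36] [ 0.7944 -0.0318]
side white [325.5 272.1] 209 [316 266  20  13] [ 0.6121 -0.1367]
side white [243.6 277.1] 217 [234 271  20  13] [ 0.4613 -0.1416]
side white [300.1 311.9] 277 [289 304  23  16] [ 0.5592 -0.2381]
side white [625.8 410.9] 731 [605 391  35  52] [ 0.9968 -0.4598]
side white [534.7 442.5] 1501 [508 404  55  76] [ 0.8492 -0.4967]
side orange [315.1  68.6] 608 [304  55  23  39] [0.6937 1.1171]
side orange [367.4 296. ] 398 [357 285  22  23] [ 0.679  -0.2063]
side orange [241.2 318.7] 427 [230 307  24  24] [ 0.4614 -0.2478]
pillar [ 0.44552294 -0.02432173] jar [ 0.64408066 -0.02863252] bowl [ 0.77851883 -0.08138253]
```

View pics/crop.png

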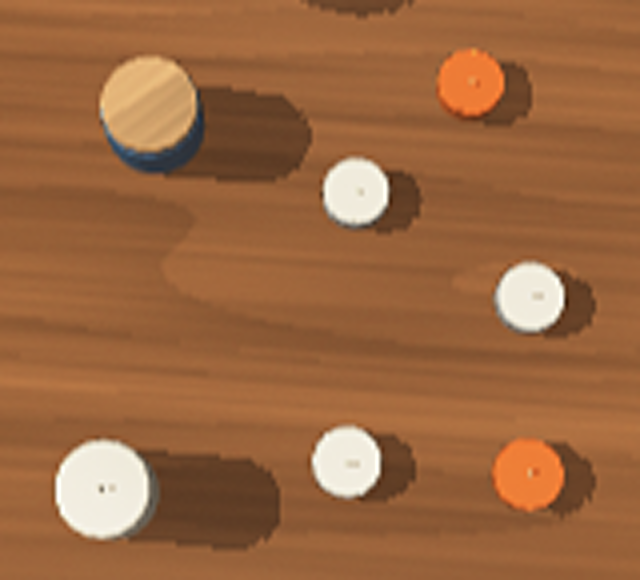

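View pics/tray.png

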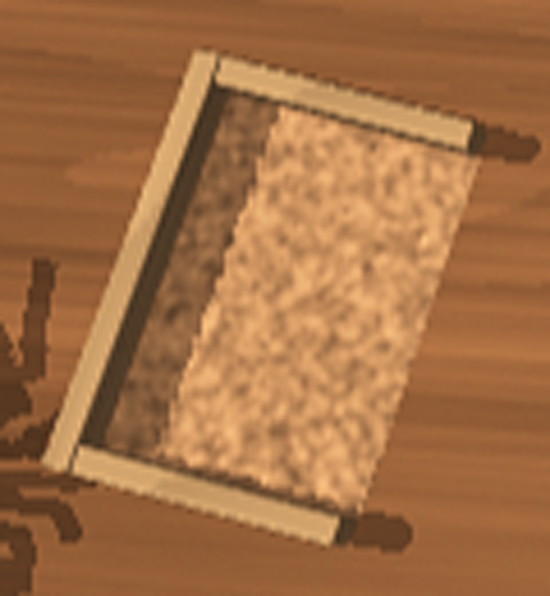

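The crop confirms three white-wax tea lights. The tray's axis is tilted, with +x pointing image-left and a little up.

```bash
cat >>h.py <<'E'
def tray():
    p=[ray("top",85+u/4.583,215+v/4.583,.025) for u,v in((217,85),(470,151),(78,448),(345,517))] # inner: back far, tip far, back near, tip near
    c=np.mean(p,axis=0); x=(p[0]-p[1]+p[2]-p[3]); y=(p[2]-p[0]+p[3]-p[1])
    return c,np.arctan2(x[1],x[0]),np.arctan2(y[1],y[0]),p
def rel(wps):
    """world (x,y,z,yaw_deg of tool x) -> tx ty tz az from present pose"""
    from scipy.spatial.transform import Rotation as R
    o=sensors.get_obs(); w,a,b,c=o["eef_rot"]; r=R.from_quat([a,b,c,w]); X=r.as_matrix()[:,0]; y0=np.arctan2(X[1],X[0])
    print("now",o["time_s"],o["eef_pos"].round(4),"yaw",np.degrees(y0).round(1),"tilt",r.as_matrix()[2,2])
    for q in wps:
        d=r.inv().apply(np.array(q[:3])-o["eef_pos"])*1000; print(q,d.round(0),"az",(y0-np.radians(q[3])).round(3))
E
python3 - <<'E'
from h import *
c,a,b,p=tray(); print(c,np.degrees([a,b]),np.round(p,3))
ex=np.array([np.cos(a),np.sin(a)]); ey=np.array([-ex[1],ex[0]])
for x,y in((-65,0),(-65,50),(-65,-50),(30,50),(30,-50),(0,0)): print(x,y,(c+ex*x/1e3+ey*y/1e3).round(3))
rel([(.42,-.21,.1,60),(.435,-.185,.1,60)])
E
```

```text
[0.51020475 0.24789764] [ 79.75937986 168.68553506] [[0.61  0.294]
 [0.587 0.167]
 [0.433 0.33 ]
 [0.411 0.201]]
-65 0 [0.499 0.184]
-65 50 [0.449 0.193]
-65 -50 [0.548 0.175]
30 50 [0.466 0.286]
30 -50 [0.565 0.269]
0 0 [0.51  0.248]
now 0.1 [ 0.1845 -0.5441  0.2305] yaw 18.7 tilt -0.9999987940479219
(0.42, -0.21, 0.1, 60) [ 330. -241.  131.] az -0.72
(0.435, -0.185, 0.1, 60) [ 352. -259.  131.] az -0.72
```

>>> carry_out(deltas="40 -29 15 0 0 -0.12 0.7; 80 -58 30 0 0 -0.24 0.7; 120 -87 45 0 0 -0.36 0.7; 160 -116 60 0 0 -0.48 0.7; 200 -145 75 0 0 -0.6 0.7; 240 -174 90 0 0 -0.72 0.7; 280 -203 105 0 0 -0.72 0.7; 320 -232 120 0 0 -0.72 0.7; 357 -259 130 0 0 -0.72 0.7; 357 -259 150 0 0 -0.72 0.7; 357 -259 170 0 0 -0.72 0.7; 357 -259 180 0 0 -0.72 0.7")

```text
time_s: 1.6
eef_pos: [0.4388, -0.1839, 0.05]
eef_rot: [-0.001, 0.866, 0.5, -0.0]
wrist_force: [-0.1, -0.8, 0.4]
opening: 0.299
grasp_force: 0.0
```

```bash
python3 - <<'E'
from h import *
rel([(.44,-.184,.004,60)])
im=vision.camera("top"); i2=vision.camera("side")
cv2.imwrite("pics/near.png",np.hstack([cv2.resize(im[200:380,230:410],(400,400)),cv2.resize(i2[180:360,180:360],(400,400))]))
E
```

```text
now 1.6 [ 0.4388 -0.1839  0.05  ] yaw 60.0 tilt -0.9999974580160071
(0.44, -0.184, 0.004, 60) [ 1.  1. 46.] az 0.0
```

View pics/near.png

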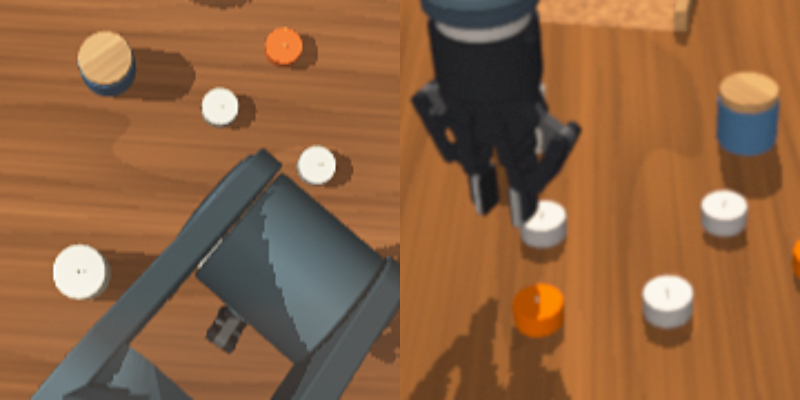

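The three white discs are undisturbed and the fingers stand behind the near one. Next I lower the tool and sweep it diagonally.

>>> carry_out(deltas="0 0 25 0 0 0 0.7; 0 0 46 0 0 0 0.7; 10 0 46 0 0 0 0.7; 19 1 46 0 0 0 0.7; 35 6 46 0 0 0 0.7; 52 12 46 0 0 0 0.7; 69 18 46 0 0 0 0.7; 85 24 46 0 0 0 0.7; 102 30 46 0 0 0 0.7; 118 36 46 0 0 0 0.7; 130 40 46 0 0 0 0.7; 135 41 46 0 0 0 0.7")

```text
time_s: 3.2
eef_pos: [0.5431, -0.0877, 0.0052]
eef_rot: [-0.0, 0.866, 0.5, -0.0]
wrist_force: [-0.4, 0.0, 0.8]
opening: 0.303
grasp_force: 0.1
```

```bash
cat >>h.py <<'E'
def look(n="side"):
    im=vision.camera(n)
    for b in blobs(n,(0,0,170),(179,60,255),.012 if n=="side" else .018,amin=40,amax=700,im=im): print(n,*b)
    return im
E
python3 - <<'E'
from h import *
im=look(); look("top")
cv2.imwrite("pics/p1.png",cv2.resize(im[140:340,180:380],(560,560)))
rel([(.551,.015,.004,75),(.5555,.16,.004,80),(.5555,.244,.004,80)])
E
```

```text
side [593.3 160.9] 44 [590 156   7  10] [1.3705 0.2812]
side [546.6 209.6] 132 [536 197  26  23] [1.1302 0.0519]
side [231.8 230.1] 694 [220 213  25  38] [0.4312 0.0107]
side [287.6 247.7] 62 [284 243   8  11] [ 0.5446 -0.0569]
side [325.5 272.3] 217 [316 266  20  14] [ 0.6122 -0.1372]
side [300.1 311.4] 185 [291 306  19  12] [ 0.5594 -0.2371]
top [458.5  25.1] 127 [448  21  21  10] [ 1.2066 -0.4342]
top [476.2  34.6] 42 [461  32  34   5] [ 1.1826 -0.4785]
top [541.4 122.6] 684 [503 114  76  31] [ 0.9524 -0.6317]
top [372.4 273.7] 202 [365 266  16  16] [ 0.5598 -0.244 ]
now 3.3 [ 0.5427 -0.088   0.0052] yaw 60.0 tilt -0.9999999780348889
(0.551, 0.015, 0.004, 75) [ 93. -44.   1.] az -0.262
(0.5555, 0.16, 0.004, 80) [ 221. -113.    1.] az -0.349
(0.5555, 0.244, 0.004, 80) [ 294. -155.    1.] az -0.349
```

View pics/p1.png

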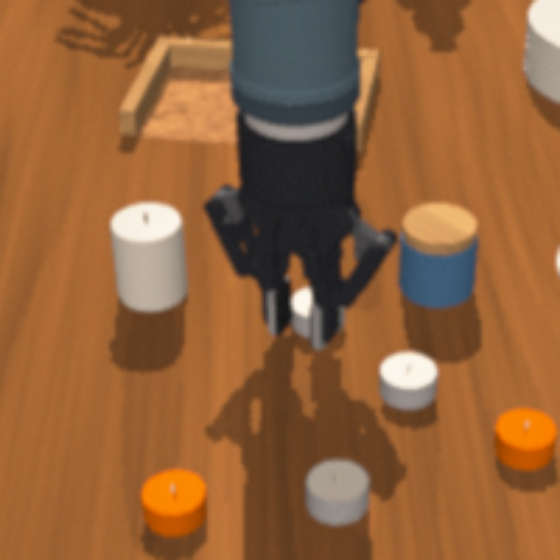

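The picture shows the disc cradled between the fingertips at about (315,310), with pillar and jar clear on both sides. I continue into the tray.

>>> carry_out(deltas="13 -5 1 0 0 -0.06 0.7; 28 -12 1 0 0 -0.12 0.7; 44 -20 1 0 0 -0.17 0.7; 60 -28 1 0 0 -0.22 0.7; 77 -36 1 0 0 -0.26 0.7; 93 -44 1 0 0 -0.29 0.7; 110 -53 1 0 0 -0.32 0.7; 127 -62 1 0 0 -0.35 0.7; 145 -72 1 0 0 -0.35 0.7; 163 -82 1 0 0 -0.35 0.7; 178 -90 1 0 0 -0.35 0.7; 190 -96 1 0 0 -0.35 0.7")

```text
time_s: 4.8
eef_pos: [0.5545, 0.1254, 0.0043]
eef_rot: [0.0, 0.766, 0.643, -0.0]
wrist_force: [-0.3, -1.3, 0.5]
opening: 0.3
grasp_force: 0.1
```

```bash
python3 - <<'E'
from h import *
look()
rel([(.5555,.244,.004,80),(.5555,.2,.004,80),(.5555,.2,.11,80),(.619,-.188,.11,100)])
E
```

```text
side [593.4 160.4] 72 [590 153   8  14] [1.3726 0.2843]
side [583.8 183.9] 82 [580 170   7  24] [1.2782 0.1616]
side [289.1 191.9] 84 [284 188  11   9] [0.5557 0.1609]
side [582.1 215.5] 61 [578 211  10  11] [1.1984 0.0238]
side [325.5 272.3] 216 [316 266  20  14] [ 0.6122 -0.1371]
side [625.9 307.1] 43 [620 302  11   9] [ 1.1209 -0.2622]
side [300.1 311.4] 185 [291 306  19  12] [ 0.5594 -0.2371]
now 4.85 [0.5545 0.1265 0.0043] yaw 80.1 tilt -0.9999997719211444
(0.5555, 0.244, 0.004, 80) [116. -19.   0.] az 0.002
(0.5555, 0.2, 0.004, 80) [ 73. -12.   0.] az 0.002
(0.5555, 0.2, 0.11, 80) [  73.  -12. -106.] az 0.002
(0.619, -0.188, 0.11, 100) [-299.  118. -106.] az -0.347
```

>>> carry_out(deltas="13 -5 0 0 0 0 0.7; 27 -10 0 0 0 0 0.7; 42 -14 0 0 0 0 0.7; 57 -17 0 0 0 0 0.7; 72 -20 0 0 0 0 0.7; 87 -23 0 0 0 0 0.7; 100 -25 0 0 0 0 0.7; 110 -27 0 0 0 0 0.7; 114 -27 0 0 0 0 0.7; 105 -26 0 0 0 0 0.7; 85 -24 0 0 0 0 0.7; 85 -24 -60 0 0 0 0.7")

```text
time_s: 6.35
eef_pos: [0.5409, 0.2084, 0.0596]
eef_rot: [-0.003, 0.767, 0.642, -0.005]
wrist_force: [1.3, -0.3, -0.4]
opening: 0.297
grasp_force: 0.0
```

```bash
cat >>h.py <<'E'
def intray(p):
    c,a,_,_=tray(); d=np.array(p)-c; return np.round([d@[np.cos(a),np.sin(a)],d@[-np.sin(a),np.cos(a)]],4)
E
python3 - <<'E'
from h import *
im=look(); look("top")
cv2.imwrite("pics/p2.png",cv2.resize(im[130:290,200:400],(700,560)))
rel([(.62,-.188,.1,100),(.62,-.188,.1,100)])
E
```

```text
side [594.1 160. ] 61 [590 153   9  13] [1.3754 0.286 ]
side [285.7 168.6] 88 [279 165  15   8] [0.5514 0.2782]
side [583.8 188.6] 43 [582 183   6  11] [1.2657 0.139 ]
side [545.5 208.8] 137 [537 198  20  20] [1.1293 0.0554]
side [325.5 272.2] 215 [316 266  20  14] [ 0.6122 -0.137 ]
side [300.  311.4] 182 [291 306  19  12] [ 0.5592 -0.237 ]
top [347.9  24.3] 61 [340  20  17   8] [ 1.1883 -0.1559]
top [541.5 122.6] 682 [503 114  76  31] [ 0.9524 -0.6319]
top [328.5 247.5] 214 [321 240  16  16] [ 0.6116 -0.1438]
top [372.4 273.8] 197 [365 266  16  16] [ 0.5596 -0.244 ]
top [265.2 321.8] 453 [254 310  23  25] [ 0.4393 -0.0187]
now 6.45 [0.5501 0.2108 0.0702] yaw 79.9 tilt -0.999950738893045
(0.62, -0.188, 0.1, 100) [-380.  139.  -30.] az -0.35
(0.62, -0.188, 0.1, 100) [-380.  139.  -30.] az -0.35
```

View pics/p2.png

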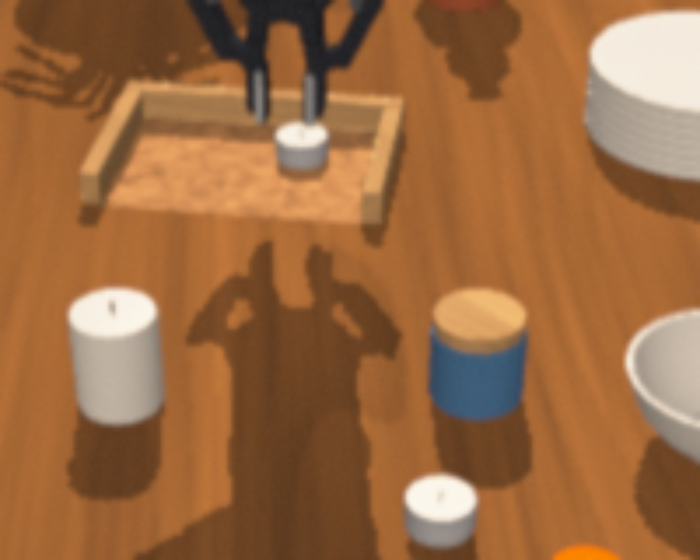

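The first tea light lies inside the tray, clear of the rails. Next is the far one at (.612,-.142).

>>> carry_out(deltas="0 0 -30 0 0 0 0.7; -30 10 -60 0 0 -0.05 0.7; -75 28 -60 0 0 -0.1 0.7; -120 46 -60 0 0 -0.15 0.7; -165 63 -60 0 0 -0.2 0.7; -210 80 -60 0 0 -0.25 0.7; -255 97 -60 0 0 -0.3 0.7; -300 115 -60 0 0 -0.35 0.7; -340 130 -60 0 0 -0.4 0.7; -376 144 -60 0 0 -0.44 0.7; -376 144 -30 0 0 -0.44 0.7; -376 144 0 0 0 -0.44 0.7")

```text
time_s: 7.95
eef_pos: [0.6216, -0.1858, 0.0637]
eef_rot: [0.001, 0.608, 0.794, -0.0]
wrist_force: [-0.3, -0.4, -0.5]
opening: 0.302
grasp_force: 0.0
```

```bash
python3 - <<'E'
from h import *
look(); look("top")
rel([(.622,-.181,.004,105),(.6187,-.167,.004,105),(.572,-.075,.004,105),(.56,0,.004,100)])
E
```

```text
side [285.7 168.5] 89 [279 165  15   8] [0.5513 0.2787]
side [501.6 175.2] 48 [498 164  10  21] [1.0919 0.2157]
side [534.9 188. ] 58 [528 179  14  18] [1.1475 0.1482]
side [231.8 230. ] 681 [220 213  25  38] [0.4313 0.0111]
side [325.4 273. ] 180 [316 267  20  13] [ 0.6117 -0.1392]
side [300.1 312. ] 284 [289 304  23  17] [ 0.5592 -0.2384]
top [458.5  24.9] 112 [449  21  20  10] [ 1.2073 -0.4341]
top [541.4 122.6] 684 [503 114  76  31] [ 0.9524 -0.6317]
top [141.2 260.9] 222 [133 253  17  17] [0.5515 0.2669]
top [374.5 275.1] 147 [367 266  14  17] [ 0.5571 -0.2487]
now 8.05 [ 0.6185 -0.1835  0.0601] yaw 105.1 tilt -0.9999715581839186
(0.622, -0.181, 0.004, 105) [ 1.  4. 56.] az 0.002
(0.6187, -0.167, 0.004, 105) [16.  5. 56.] az 0.002
(0.572, -0.075, 0.004, 105) [117. -16.  57.] az 0.002
(0.56, 0, 0.004, 100) [192.  -8.  57.] az 0.09
```

>>> carry_out(deltas="0 0 30 0 0 0 0.7; 0 0 60 0 0 0 0.7; 0 0 60 0 0 0 0.7; 8 0 60 0 0 0 0.7; 16 0 60 0 0 0 0.7; 32 -4 60 0 0 0 0.7; 49 -8 60 0 0 0 0.7; 66 -12 60 0 0 0 0.7; 83 -16 60 0 0 0 0.7; 100 -19 60 0 0 0 0.7; 110 -20 60 0 0 0 0.7; 115 -21 60 0 0 0 0.7")

```text
time_s: 9.55
eef_pos: [0.5717, -0.077, 0.0043]
eef_rot: [0.0, 0.607, 0.795, -0.0]
wrist_force: [0.3, -0.8, 1.0]
opening: 0.295
grasp_force: 0.0
```

```bash
python3 - <<'E'
from h import *
look()
rel([(.558,0,.004,105),(.483,.145,.004,105),(.46,.19,.004,95),(.464,.255,.004,82)])
E
```

```text
side [593.7 160.1] 59 [588 153  10  13] [1.3743 0.2858]
side [544.4 208.5] 93 [537 197  17  20] [1.1276 0.0567]
side [301.  243.7] 94 [297 239  10  11] [ 0.5718 -0.0453]
side [300.1 311.5] 181 [291 306  19  12] [ 0.5593 -0.2372]
now 9.6 [ 0.5716 -0.0768  0.0043] yaw 105.3 tilt -0.9999999559759862
(0.558, 0, 0.004, 105) [78.  7.  0.] az 0.005
(0.483, 0.145, 0.004, 105) [237. -27.   0.] az 0.005
(0.46, 0.19, 0.004, 95) [287. -37.   0.] az 0.179
(0.464, 0.255, 0.004, 82) [348. -16.   0.] az 0.406
```

>>> carry_out(deltas="12 1 0 0 0 0 0.7; 28 3 0 0 0 0 0.7; 45 5 0 0 0 0 0.7; 62 6 0 0 0 0 0.7; 79 6 0 0 0 0 0.7; 96 3 0 0 0 0 0.7; 113 -1 0 0 0 0 0.7; 130 -5 0 0 0 0 0.7; 147 -9 0 0 0 0 0.7; 164 -13 0 0 0 0 0.7; 177 -15 0 0 0 0 0.7; 185 -16 0 0 0 0 0.7")

```text
time_s: 11.1
eef_pos: [0.5075, 0.0974, 0.0043]
eef_rot: [0.0, 0.607, 0.795, 0.0]
wrist_force: [-0.1, -0.2, -0.4]
opening: 0.304
grasp_force: 0.0
```

```bash
python3 - <<'E'
from h import *
look()
rel([(.483,.145,.004,105),(.464,.19,.004,95),(.464,.255,.004,82)])
E
```

```text
side [593.3 160.4] 72 [588 152  11  15] [1.3722 0.2841]
side [267.4 198.8] 74 [263 195  10   9] [0.5049 0.1324]
side [581.5 216. ] 51 [578 211   9  11] [1.196  0.0218]
side [231.8 230.2] 698 [220 213  25  38] [0.4312 0.0106]
side [300.4 311.9] 280 [290 304  22  17] [ 0.5597 -0.2382]
now 11.15 [0.5071 0.0979 0.0042] yaw 105.3 tilt -0.999999862951265
(0.483, 0.145, 0.004, 105) [ 52. -11.   0.] az 0.005
(0.464, 0.19, 0.004, 95) [100. -17.   0.] az 0.179
(0.464, 0.255, 0.004, 82) [163.  -0.   0.] az 0.406
```

>>> carry_out(deltas="15 -3 0 0 0 0 0.7; 33 -7 0 0 0 0.03 0.7; 52 -11 0 0 0 0.07 0.7; 68 -14 0 0 0 0.12 0.7; 84 -16 0 0 0 0.18 0.7; 100 -17 0 0 0 0.24 0.7; 117 -14 0 0 0 0.3 0.7; 134 -9 0 0 0 0.36 0.7; 150 -4 0 0 0 0.4 0.7; 159 -1 0 0 0 0.4 0.7; 163 0 0 0 0 0.4 0.7; 155 -3 0 0 0 0.4 0.7")

```text
time_s: 12.65
eef_pos: [0.4641, 0.2453, 0.0043]
eef_rot: [0.0, 0.752, 0.659, 0.0]
wrist_force: [0.5, 0.1, 0.4]
opening: 0.299
grasp_force: 0.0
```

```bash
python3 - <<'E'
from h import *
rel([(.46,.225,.004,82),(.46,.225,.124,82),(.5595,-.286,.124,90)])
E
```

```text
now 12.65 [0.4641 0.2453 0.0043] yaw 82.4 tilt -0.9999999967321908
(0.46, 0.225, 0.004, 82) [-21.  -1.   0.] az 0.007
(0.46, 0.225, 0.124, 82) [ -21.   -1. -120.] az 0.007
(0.5595, -0.286, 0.124, 90) [-514.  165. -120.] az -0.133
```

>>> carry_out(deltas="-20 0 0 0 0 0 0.7; -20 0 -50 0 0 0 0.7; -22 0 -100 0 0 0 0.7; -60 13 -120 0 0 0 0.7; -115 31 -120 0 0 -0.03 0.7; -170 50 -120 0 0 -0.06 0.7; -230 70 -120 0 0 -0.09 0.7; -290 90 -120 0 0 -0.13 0.7; -350 110 -120 0 0 -0.13 0.7; -410 130 -120 0 0 -0.13 0.7; -470 150 -120 0 0 -0.13 0.7; -514 165 -100 0 0 -0.13 0.7")

```text
time_s: 14.15
eef_pos: [0.5586, -0.2911, 0.1059]
eef_rot: [0.002, 0.709, 0.705, 0.0]
wrist_force: [0.6, 1.1, 1.0]
opening: 0.297
grasp_force: 0.0
```

```bash
python3 - <<'E'
from h import *
im=look("top"); look()
for b in blobs("top",(0,0,170),(179,60,255),.018,amax=700,im=im):
    if b[3][1]>.05 and b[3][0]<.7: print("intray",intray(b[3]))
rel([(.5595,-.286,.004,90),(.5595,-.267,.004,90),(.5595,-.1,.004,90)])
E
```

```text
top [322.4  10.4] 63 [319   2  10  16] [ 1.224  -0.0891]
top [541.5 122.5] 681 [503 114  76  31] [ 0.9525 -0.6321]
top [141.2 260.9] 222 [133 253  17  17] [0.5515 0.2669]
top [129.4 298.5] 233 [121 290  17  18] [0.4678 0.2795]
top [265.2 321.8] 452 [254 310  23  25] [ 0.4393 -0.0187]
side [593.4 160.2] 71 [590 152   8  16] [1.3731 0.285 ]
side [252.3 167. ] 87 [245 164  15   7] [0.4668 0.2912]
side [603.5 191.4] 41 [599 188   8   8] [1.3066 0.1237]
side [581.4 216.1] 54 [578 211   9  12] [1.1955 0.0213]
side [300.1 312. ] 286 [289 304  23  17] [ 0.5593 -0.2384]
intray [ 0.026  -0.0373]
intray [0.0236 0.0473]
now 14.25 [ 0.5563 -0.2921  0.1017] yaw 89.4 tilt -0.9999970518023518
(0.5595, -0.286, 0.004, 90) [ 6.  3. 98.] az -0.01
(0.5595, -0.267, 0.004, 90) [25.  3. 98.] az -0.01
(0.5595, -0.1, 0.004, 90) [192.   2.  98.] az -0.01
```

>>> carry_out(deltas="0 0 50 0 0 0 0.7; 0 0 90 0 0 0 0.7; 0 0 100 0 0 0 0.7; 8 0 100 0 0 0 0.7; 17 0 100 0 0 0 0.7; 32 0 100 0 0 0 0.7; 48 0 100 0 0 0 0.7; 66 0 100 0 0 0 0.7; 84 0 100 0 0 0 0.7; 102 0 100 0 0 0 0.7; 116 0 100 0 0 0 0.7; 126 0 100 0 0 0 0.7")

```text
time_s: 15.75
eef_pos: [0.5595, -0.1591, 0.0042]
eef_rot: [-0.0, 0.708, 0.706, -0.0]
wrist_force: [0.6, -0.3, 0.2]
opening: 0.302
grasp_force: 0.1
```

```bash
python3 - <<'E'
from h import *
look()
rel([(.5595,0,.004,90),(.508,.14,.004,90),(.504,.205,.004,80)])
E
```

```text
side [592.6 160.7] 78 [586 153  11  14] [1.3693 0.2825]
side [252.2 166.9] 89 [245 164  15   7] [0.4665 0.2916]
side [584. 189.] 46 [581 183   7  12] [1.2654 0.1373]
side [581.9 216.1] 57 [578 212  10  10] [1.1966 0.0214]
side [297.1 269.8] 176 [290 264  15  13] [ 0.5599 -0.1268]
now 15.8 [ 0.5593 -0.1581  0.0041] yaw 89.8 tilt -0.9999995134171208
(0.5595, 0, 0.004, 90) [158.  -0.   0.] az -0.003
(0.508, 0.14, 0.004, 90) [298. -52.   0.] az -0.003
(0.504, 0.205, 0.004, 80) [363. -56.   0.] az 0.171
```

>>> carry_out(deltas="13 0 0 0 0 0 0.7; 30 0 0 0 0 0 0.7; 48 0 0 0 0 0 0.7; 66 0 0 0 0 0 0.7; 84 0 0 0 0 0 0.7; 102 0 0 0 0 0 0.7; 120 0 0 0 0 0 0.7; 138 0 0 0 0 0 0.7; 155 -1 0 0 0 0 0.7; 171 -5 0 0 0 0 0.7; 184 -9 0 0 0 0 0.7; 192 -12 0 0 0 0 0.7")

```text
time_s: 17.3
eef_pos: [0.5478, 0.0328, 0.0042]
eef_rot: [-0.0, 0.708, 0.706, -0.0]
wrist_force: [-0.1, -0.1, 0.0]
opening: 0.302
grasp_force: 0.1
```

```bash
python3 - <<'E'
from h import *
look()
rel([(.504,.16,.004,90),(.4995,.218,.004,80),(.495,.19,.004,80)])
E
```

```text
side [593.3 159.8] 76 [589 152   9  15] [1.3742 0.2876]
side [252.2 166.9] 89 [245 164  15   7] [0.4665 0.2916]
side [584.5 181.6] 100 [581 168   9  27] [1.2861 0.1728]
side [287.  213.6] 113 [281 209  13  10] [0.5475 0.0674]
side [581.5 216. ] 57 [578 211  11  12] [1.196  0.0217]
now 17.35 [0.5474 0.0334 0.0041] yaw 89.8 tilt -0.9999995417527427
(0.504, 0.16, 0.004, 90) [126. -44.   0.] az -0.003
(0.4995, 0.218, 0.004, 80) [184. -48.   0.] az 0.171
(0.495, 0.19, 0.004, 80) [156. -53.   0.] az 0.171
```

>>> carry_out(deltas="14 -5 0 0 0 0 0.7; 30 -11 0 0 0 0 0.7; 46 -17 0 0 0 0 0.7; 62 -23 0 0 0 0 0.7; 78 -29 0 0 0 0 0.7; 94 -34 0 0 0 0.02 0.7; 110 -39 0 0 0 0.05 0.7; 127 -43 0 0 0 0.09 0.7; 145 -46 0 0 0 0.13 0.7; 163 -48 0 0 0 0.17 0.7; 177 -48 0 0 0 0.17 0.7; 184 -48 0 0 0 0.17 0.7")

```text
time_s: 18.85
eef_pos: [0.5009, 0.2171, 0.0043]
eef_rot: [0.0, 0.765, 0.644, 0.0]
wrist_force: [0.6, 0.3, -0.3]
opening: 0.298
grasp_force: 0.1
```

>>> carry_out(deltas="0 0 0 0 0 0 0.7; -12 0 0 0 0 0 0.7; -30 0 0 0 0 0 0.7; -30 0 -40 0 0 0 0.7; -30 0 -90 0 0 0 0.7; -70 0 -130 0 0 0 0.7; -120 0 -130 0 0 0 0.7; -170 0 -130 0 0 0 0.7; -220 0 -130 0 0 0 0.7; -260 0 -130 0 0 0 0.7; -290 0 -130 0 0 0 0.7; -290 0 -130 0 0 0 0.7")

```text
time_s: 20.35
eef_pos: [0.4498, -0.0721, 0.1342]
eef_rot: [0.0, 0.767, 0.641, -0.0]
wrist_force: [0.5, 0.2, -0.0]
opening: 0.298
grasp_force: 0.0
```

```bash
python3 - <<'E'
from h import *
t=vision.camera("top"); s=vision.camera("side")
for b in blobs("top",(0,0,170),(179,60,255),.018,amax=700,im=t):
    if b[3][1]>.05 and b[3][0]<.7: print("intray",b[0],intray(b[3]))
cv2.imwrite("pics/end.png",np.hstack([cv2.resize(t[200:350,85:335],(400,240)),cv2.resize(s[140:340,180:480],(400,240))]))
E
```

```text
intray [141.2 260.9] [ 0.026  -0.0373]
intray [148.9 282.8] [-0.0062  0.0044]
intray [129.4 298.5] [0.0236 0.0473]
```

View pics/end.png

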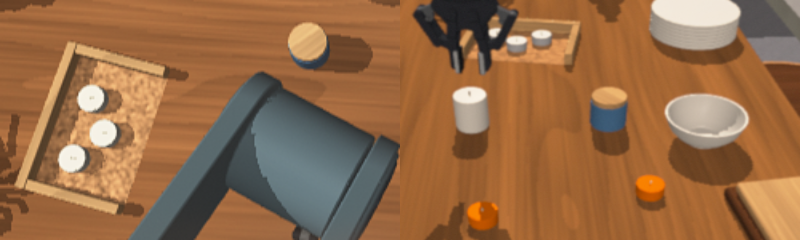

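All three lie flat inside the tray, the bystanders have not moved and the arm is clear.

```bash
python3 -c "
from bench import ctrl; print(ctrl.hand_in())"
```

```text
the job is handed in; nothing more can be done
None
```

I swept all three tea lights into the tray and handed the job in at about 20 s; the last pictures show them flat and well inside the rails, the candle and jar in place and the arm clear, but the hand-in returned no verdict.

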